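Prove the stop button, then hold the lens in the edge polisher

ROBOT

A 6-joint arm with a two-finger parallel gripper is mounted at the origin on the work surface. World frame = base frame: x ahead of the robot, y to its left, z up, the work surface at z = 0. Lengths are in m, angles in rad, forces in N, time in s.
With the tool pointing down it reaches from about 0.375 to 0.9 m from the base axis. Payload 3.1 kg.
Tool frame: the origin (TCP) lies midway between the tips of the shut fingers; the grasp point (between the pads) lies 19 mm behind it; z points along the fingers, y is the line along which they close (so a half turn about z gives the same grasp; the last joint's range is limited). The gripper opens to 85 mm and grips with 20 to 120 N. Pads are 22 mm wide; open, the fingers measure 114 mm over their backs; the gripper's body (76 mm by 85 mm) begins 54 mm behind the grasp point. The pads swing forward as they close: fully open they stand 13 mm farther back than shut.
Start: joints at [0.985, 0.527, 1.433, -0, 1.181, -0.178], TCP at [0.248, 0.574, 0.192] pointing down, gripper open.
Joint ranges: [-3.08, 3.08], [-0.75, 2.2], [0.22, 2.44], [-1.43, 4.57], [0, 2.65], [-2.85, 2.85]. Speed limits (rad/s): [2.79, 2.79, 3.14, 3.14, 3.14, 3.14].

INTERFACE

Orientations are given as a unit quaternion [x, y, z, w].
In Python, from station import manip gives the robot as it stands. The module is installed in compiled form; this text tells all that it offers.
- The arm moves only by the tool apply_moves, never from a script. Its arguments are lists of equal length, an entry for each row: "claw": the gripper's target within -1 to 1 (fully open at 1, half-way at 0, shut at -1); "travel": the shift along the tool's x, y, z scaled (see below), a list of three; "turn": the turn, a rotation vector about the tool's x, y, z scaled (see below), a list of three. In form: {"claw": [claw, ...], "travel": [[dx, dy, dz], ...], "turn": [[rx, ry, rz], ...]}. A call has 1 to 5 rows; each row is the pose to reach, as a shift and turn from the pose commanded when the call began, along the tool's axes at that moment, turning the shorter way round; what a row does not reach only later rows make up. The controller multiplies each number of a shift by 800 mm and each number of a turn by 180 degrees. A row lasts 1/12 s, in which the tool goes at most 41.7 mm and 7.16 degrees, less where a joint would pass 70% of its speed; a pose out of reach is approached as far as the arm can. A call with a number of a shift or a turn outside -1 to 1 is refused whole. A call with a gripper value outside its range is refused whole. The fingers move at their own pace and stop on an object; "newtons" is the grip in N (left out, the last holds). Time passes only in rows, so rows that repeat a pose let the fingers close. It gives the time, the measured TCP pose, the force, the opening and the grip force at its end, in the units of the state.
- manip.sense(): the state, without advancing time (a new reading comes with each control period).
- manip.snapshot(name): name is "scene" or "top"; returns a dict with "pixels" (480x640x3 uint8, red, green, blue), "depth" (480x640 float32, m along the optical axis (not along the pixel's ray), 0 where there is no reading), "intrinsics" (3x3 intrinsics, pixels), "k1" (the pictures are not rectified: a ray, as slopes to the right and down, at radius r is drawn at 1 + k1 r^2 times it, then the intrinsics apply), "R" (3x3) and "t" (3): a world point X has camera coordinates R X + t. Camera axes: x right, y down, z forward; pixel columns grow to the right and rows downward; lengths in m; the calibration is good to about 2 mm. A picture is of the moment at which its call begins.
- manip.sign_off(): hands the job in; it is judged then, once.
The state is a dict: "t": time; "q": joint angles; "qd": joint speeds; "tau": joint torques, N m; "tcp_pos": TCP position; "tool_rot": TCP orientation; "force": force on the tool from outside, world axes, zero at the start; "ft_torque": the same for the moment, N m; "finger_gap": opening from 0.0 (shut) to 1.0 (fully open); "gripper_force": force on a finger pad.
Only numpy, scipy, OpenCV 4.12 (cv2) and the standard library are available. Lean on these libraries where they do the work, as an engineer would, in place of code of your own. Each camera call takes 0.05 s, during which the arm holds its last target. There are 200 camera calls.

TASK

Get the lens edge polisher ready for me to start with the foot pedal. First prove its stop: push the mushroom button down until it latches, then turn its head clockwise until it springs back out, and let go of it. Then take the largest lens out of the rack, lower it on edge through the slot in the polisher's guard until half of it is inside, clear of the wheel, and finish like that, still holding the lens there; leave everything else where it is.

Things in the scene. Friction and masses are not known exactly. Their poses are not given: they have to be found in the camera images.
- polisher: Grey bench lens edge polisher, fixed. Origin on the table under its middle, x away from its front, y to its left, z up. Base 290 x 290 mm, top at 36. Guard hood x -78..78, y -113..-37, top at 182, closed but for the slot in its top. Motor along y (x = 0, y -30..118), top at 128, terminal box on it to 150 (y -5..55). Stop enclosure 66 x 66 mm at x -105, y 85, top at 88 (all mm).
- slot_mouth (a point): Centre of the slot at the top of its black flared lips, 188 mm above the table (polisher x = 0, y = -75 mm); axes as the polisher's. The slot runs 80 mm along x and is 12 mm wide in y: straight sides 14 mm deep (168 to 182 mm above the table), above them lips flaring at 45 degrees to about 24 mm wide.
- stop_button (a joint): How far the mushroom stop is pushed down, m: 0 out, 0.006 fully down and latched. It resists with about 6 N at first, less as it moves; past about 3 mm it snaps down by itself and stays down, on a hard stop.
- stop_turn (a joint): Turn of the mushroom head, rad, clockwise seen from above, 0 to 0.82; a spring turns it back to 0 when let go. With the button latched, turning lifts the head, by about 0.75 mm per 0.1 rad, fully out at 0.8; turned past about 0.55 rad and let go, it springs out and the head turns back. The turn takes about 0.15 N m.
- stop_head (a point): Centre of the top of the mushroom head, z up along its axis, 121 mm above the table when out, 115 mm when latched. Head: red disc 40 mm in diameter, 18 mm thick; its upright rim, to be gripped, lies 5 to 14 mm below this point. It stands on a stem over the grey enclosure (top 33 mm below this point when out, 27 mm when latched), with room for open fingers.
- rack: White plastic lens rack, fixed, 205 mm (x) by 94 mm (y), 34 mm high, origin at the centre of its underside; three slots across it at x = -65, 0 and 65 mm, each 12 mm wide (x), 74 mm long (y), 22 mm deep, floor 12 mm above the table. One lens stands on edge in each slot.
- lens_large: The largest lens: grey round uncut spectacle lens, 70 mm in diameter, 10 mm thick, about 45 g, on edge in one of the rack's slots, centre 47 mm and top 82 mm above the table; it may lean 0.1 rad. Origin at its centre, x along its axis (across its thickness; may point either way). It goes into the guard's slot with its axis along the slot's y; grip it near its top, its lower half free.
- lens_mid: Like the large lens but 58 mm in diameter; stands in another slot of the rack and stays there. Origin at its centre.
- lens_small: Like the large lens but 50 mm in diameter; stands in another slot of the rack and stays there. Origin at its centre.
- wheel: The polishing wheel under the guard, 96 mm in diameter, 24 mm wide, seen through the guard's clear panes; origin at its centre, axis y of the polisher, top 136 mm above the table, that is 52 mm below the slot's mouth. It turns freely on its spindle and is not to be touched.
- spray: White lens-spray bottle, 44 mm in diameter, 145 mm tall, origin at the centre of its underside; stays where it is.
- case: Black spectacle case, 160 x 62 x 40 mm, origin at the centre of its underside; stays where it is.
- spectacles: Folded black spectacles, 138 mm wide, 12 mm high, lying on the table; stay where they are.
- driver: Small screwdriver, 150 mm long, 26 mm thick, lying on the table; stays where it is.
- pliers: Small pliers, 120 mm long, 12 mm high, lying on the table; stay where they are.
Not all that is in view belongs to the job. Leave any orange look-alike of the lens_large alone.

How it is judged:
By the outcome, as a careful person would: the job done as asked, in the order asked, and still so for the second after the job is handed in, while the arm keeps its last pose, push and grip.
It also fails if it takes over 67 s, if anything falls off the work surface, if the arm or the gripper's body presses on something with over 40 N, if the wrist force passes 120 N, or if a joint passes its speed limit or range.

## Working session

There is one attempt and no reset: what is moved stays moved. The work goes in short steps, Python scripts to look and compute and a tool call to move; the robot and the scene stay as the last step left them, time stands still between calls to the robot, and variables do not carry over. Pictures are saved under pics/ and viewed, at most 10 in all, crops included, and the job is handed in when it is done.

Besides the shell and the picture viewer there is one more tool, called after "Emit:" by a JSON object that holds its "api" and its "payload". apply_moves: Moves the arm, as the interface text tells. Shifts and turns lie within -1 to 1; 1 stands for 800 mm of shift or 180 degrees of turn. Its arguments: {"type":"object","properties":{"claw":{"type":"array","items":{"type":"number"}},"travel":{"type":"array","items":{"type":"array","items":{"type":"number"}}},"turn":{"type":"array","items":{"type":"array","items":{"type":"number"}}},"newtons":{"type":"number"}},"required":["claw","travel","turn"]}

```bash
mkdir -p pics; cat > h.py <<'E'
import numpy as np, cv2
from station import manip
def snap(n):
    s=manip.snapshot(n); np.savez(f'{n}.npz',**{k:np.array(v) for k,v in s.items()}); return s
def save(s,name,crop=None,scale=1):
    im=s['pixels'][:,:,::-1]
    if crop: im=im[crop[1]:crop[3],crop[0]:crop[2]]
    cv2.imwrite(f'pics/{name}.png',cv2.resize(im,None,fx=scale,fy=scale,interpolation=cv2.INTER_CUBIC))
def dist(s): return np.array([float(s['k1']),0,0,0,0])
def rays(s,uv):
    uv=np.asarray(uv,float).reshape(-1,1,2)
    # k1 convention: drawn = ray*(1+k1 r^2), same as OpenCV
    p=cv2.undistortPointsIter(uv,np.array(s['intrinsics']),dist(s),None,None,(3,50,1e-10)).reshape(-1,2)
    return np.c_[p,np.ones(len(p))]
def onplane(s,uv,z):
    R=np.array(s['R']);t=np.array(s['t']); c=-R.T@t; d=rays(s,uv)@R
    return c+d*((z-c[2])/d[:,2])[:,None]
def depthpts(s,uv):
    uv=np.asarray(uv,int).reshape(-1,2); z=np.array(s['depth'])[uv[:,1],uv[:,0]]
    R=np.array(s['R']);t=np.array(s['t'])
    return (rays(s,uv)*z[:,None]-t)@R, z
def project(s,X):
    R=np.array(s['R']);t=np.array(s['t'])
    return cv2.projectPoints(np.asarray(X,float).reshape(-1,1,3),cv2.Rodrigues(R)[0],t,np.array(s['intrinsics']),dist(s))[0].reshape(-1,2)
def load(n): return dict(np.load(f'{n}.npz'))
E
python3 - <<'E'
from h import *
for n in('scene','top'):
    s=snap(n); save(s,n+'0'); R=np.array(s['R']);t=np.array(s['t']); print(n,-R.T@t,s['k1'],s['intrinsics'],R)
print(manip.sense())
E
```

```text
scene [1.45963964 0.54496738 0.82405003] -0.02464822878318826 [[484.37578314   0.         321.18642113]
 [  0.         484.37578314 237.64571465]
 [  0.           0.           1.        ]] [[-0.50914764  0.86066749  0.00449016]
 [ 0.46660497  0.28040718 -0.83883944]
 [-0.72322091 -0.42499799 -0.54436038]]
top [ 0.43350576 -0.02435678  1.38143094] -0.09990987580146084 [[502.05485485   0.         324.30632932]
 [  0.         502.05485485 244.87085729]
 [  0.           0.           1.        ]] [[-0.01656876 -0.9998294  -0.00816377]
 [-0.99762641  0.01707694 -0.06670779]
 [ 0.06683582  0.00703912 -0.99773916]]
{'t': 0.1, 'q': array([ 9.84517997e-01,  5.28341172e-01,  1.43373796e+00,  1.82637686e-05,
        1.18138409e+00, -1.78496286e-01]), 'qd': array([-0.00026779, -0.00344013, -0.00286159,  0.00121858,  0.00385162,
       -0.00073883]), 'tau': array([ 1.16219494e-04, -4.43298805e+01, -1.78585249e+01, -2.19674389e-04,
        3.84365005e-03, -1.97748437e-05]), 'tcp_pos': array([0.24743778, 0.57318443, 0.19146273]), 'tool_rot': array([ 2.02484592e-01,  9.79285002e-01, -8.64582589e-04, -3.56823233e-04]), 'force': array([ 0.09415364, -0.48964604, -0.33127147]), 'ft_torque': array([0.01897335, 0.01865768, 0.00678968]), 'gripper_force': 0.0, 'finger_gap': 1.0009548900342466}
```

View pics/scene0.png

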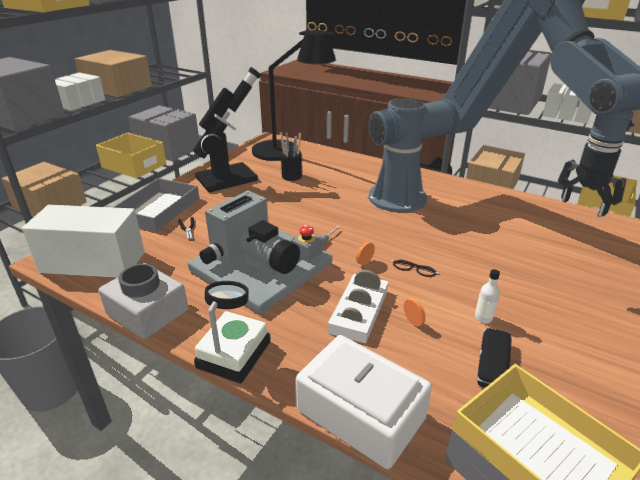

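View pics/top0.png

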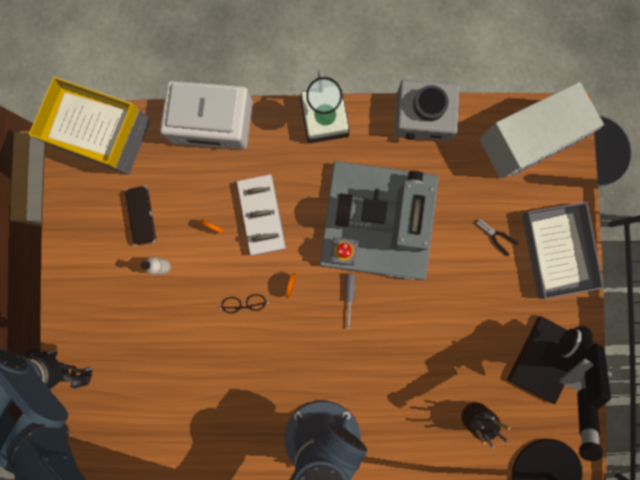

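The scene view shows the polisher (hood slot near (240,205), red stop at (307,232)). The rack is near (358,305), and its largest-looking lens is the one nearest the robot, at (367,283). In the top view the stop is at (344,250), the slot at (416,215), the rack lenses at (257,189), (260,213) and (264,237), and the orange decoys at (212,227) and (290,286).

```bash
python3 - <<'E'
from h import *
for n in('top','scene'):
    s=load(n); im=s['pixels']; hsv=cv2.cvtColor(im,cv2.COLOR_RGB2HSV)
    v,u=np.mgrid[0:480,0:640]; uv=np.c_[u.ravel(),v.ravel()]
    P,z=depthpts(s,uv); P=P.reshape(480,640,3); ok=(z>0).reshape(480,640)
    H,S,V=[hsv[...,i].astype(int) for i in range(3)]
    red=((H<6)|(H>174))&(S>180)&(V>100)&ok&(P[...,2]>.08)
    c=np.argwhere(red)[:,::-1]; X=P[red]
    print(n,'red',len(c),c.mean(0),(c.min(0)+c.max(0))/2,X.mean(0),X[:,2].max(), 'plane .121',onplane(s,[c.mean(0)],.121))
    for name,lo,hi,ext in (('hood',.176,.192,(.3,.9,-.5,.1)),('rack',.027,.04,(.3,.9,-.1,.4)),('lens',.045,.1,(.35,.7,.03,.25)),('enc',.08,.095,(.3,.6,-.2,.0)),('base',.03,.042,(.3,.9,-.5,.0))):
        m=ok&(P[...,2]>lo)&(P[...,2]<hi)&(P[...,0]>ext[0])&(P[...,0]<ext[1])&(P[...,1]>ext[2])&(P[...,1]<ext[3])
        if name=='rack': m&=(S<50)&(V>120)
        nn,lab,st,ce=cv2.connectedComponentsWithStats(m.astype(np.uint8))
        for i in range(1,nn):
            if st[i,4]<(15 if name=='lens' else 80): continue
            X=P[lab==i]; r=cv2.minAreaRect(X[:,:2].astype(np.float32)*1000)
            print(' ',name,st[i],'xy',np.round(r[0],1),np.round(r[1],1),round(r[2],1),'z',X[:,2].mean().round(4),X[:,2].max().round(4),'S',S[lab==i].mean().round())
s=load('top'); save(s,'rackpol',(180,140,460,340),2.8)
E
```

```text
top red 88 [343.875      250.06818182] [344. 250.] [ 0.50404146 -0.06445827  0.12034854] 0.12617378163370802 plane .121 [[ 0.50400257 -0.06443939  0.121     ]]
  hood [306  88  37  24 426] xy [872.6 -21.4] [54.8 88.9] 0.0 z 0.1806 0.1915 S 21.0
  hood [ 397  181   39   68 1834] xy [ 584.  -238.7] [ 77.6 155.4] 81.1 z 0.183 0.1919 S 17.0
  rack [ 237  176   48   79 2074] xy [610.3 156.5] [203.9  95.2] 10.5 z 0.0341 0.04 S 28.0
  lens [247 187  18   8  77] xy [672.7 168.2] [11.  48.5] 9.2 z 0.0566 0.065 S 57.0
  lens [250 210  21   7  96] xy [611.4 155.4] [10.7 54.8] 8.8 z 0.0624 0.0741 S 56.0
  lens [252 233  26   8 125] xy [547.3 143.9] [10.7 66. ] 10.3 z 0.0724 0.085 S 57.0
  lens [286 273  10  25 107] xy [418.6  77. ] [10.  66.2] 74.3 z 0.063 0.0764 S 250.0
  enc [330 237  29  28 446] xy [505.6 -65.7] [65.8 66.3] 81.1 z 0.0886 0.095 S 60.0
  base [ 320  161  115  119 5618] xy [ 588.7 -163.9] [288.9 291.2] 80.9 z 0.0362 0.042 S 14.0
  base [422 173  16  31 176] xy [ 674.1 -301.6] [43.4 79.8] 80.8 z 0.0357 0.0418 S 22.0<stdin>:9: RuntimeWarning: Mean of empty slice.
  ret = um.true_divide(
Traceback (most recent call last):
ValueError: zero-size array to reduction operation minimum which has no identity
```

Top-view sizes match the given ones (hood 78x155, enclosure 66x66, rack 204x95), and the large lens is the one at about (0.547, 0.144). Next I cross-check the stop, the slot and the lens lean with the scene camera.

```bash
cat >> h.py <<'E'
from scipy.spatial.transform import Rotation as Ro
def go(p,yaw,frm=None):
    "scaled travel/turn from present pose to TCP p, closing line at yaw deg, tool down"
    s=manip.sense() if frm is None else frm
    R0=Ro.from_quat(s['tool_rot']); a=np.radians(yaw)
    y=np.array([np.cos(a),np.sin(a),0]); z=np.array([0,0,-1.]); x=np.cross(y,z)
    R1=Ro.from_matrix(np.c_[x,y,z]); d=R0.inv().apply(np.array(p)-s['tcp_pos'])
    r=(R0.inv()*R1).as_rotvec()
    cy=R0.as_matrix()[:,1]
    print('at',np.round(s['tcp_pos'],4),'yaw',round(np.degrees(np.arctan2(cy[1],cy[0])),1),'q6',round(s['q'][5],2),'t',s['t'],'gap',round(s['finger_gap'],3),'F',np.round(s['force'],1),'gf',round(s['gripper_force'],1))
    print('travel',np.round(d/.8,4),'turn',np.round(r/np.pi,4),'mm',np.linalg.norm(d)*1e3,'deg',np.degrees(np.linalg.norm(r)))
E
python3 - <<'E'
from h import *
for n in('top','scene'):
    s=load(n); im=s['pixels']; hsv=cv2.cvtColor(im,cv2.COLOR_RGB2HSV)
    v,u=np.mgrid[0:480,0:640]; P,z=depthpts(s,np.c_[u.ravel(),v.ravel()]); P=P.reshape(480,640,3)
    H,S,V=[hsv[...,i].astype(int) for i in range(3)]
    c0=project(s,[[.504,-.0645,.121]])[0]; near=np.hypot(u-c0[0],v-c0[1])<25
    red=((H<8)|(H>172))&(S>150)&near; c=np.argwhere(red)[:,::-1]; X=P[red]; X=X[abs(X[:,2]-.12)<.006]
    print(n,'head pred',c0,'px',c.mean(0),len(c),'depth top',(X.min(0)+X.max(0))/2,len(X),'ray@.117',onplane(s,[c.mean(0)],.117))
    c1=project(s,[[.584,-.2387,.185]])[0]; near=np.hypot(u-c1[0],v-c1[1])<35
    d=(V<70)&near; nn,lab,st,ce=cv2.connectedComponentsWithStats(d.astype(np.uint8))
    for i in range(1,nn):
        if st[i,4]>30:
            Q=onplane(s,np.argwhere(lab==i)[:,::-1],.186)[:,:2].astype(np.float32)*1000
            print('  dark',st[i],'rect@.186',cv2.minAreaRect(Q))
    # lens lean: per-height position along rack x
    a=np.radians(10.3); ax=np.array([np.cos(a),np.sin(a)]); ay=np.array([-ax[1],ax[0]])
    D=P[...,:2]-np.array([.5464,.1447]); e=D@ax; f=D@ay
    for lo,hi in((.042,.055),(.055,.065),(.065,.075),(.075,.086)):
        m=(abs(e)<.015)&(abs(f)<.045)&(P[...,2]>lo)&(P[...,2]<hi)
        if m.sum()>3: print('  lens z',lo,m.sum(),'along axis mm',np.round(np.percentile(e[m]*1e3,[5,50,95]),1),'across',np.round(np.percentile(f[m]*1e3,[2,50,98]),1),'zmax',P[...,2][m].max().round(4))
s=load('top'); save(s,'rackpol',(180,140,460,340),2.8)
go([.504,-.0645,.25],90)
E
```

```text
top head pred [343.89912249 250.06879219] px [344.02542373 250.04237288] 118 depth top [ 0.50550469 -0.06478553  0.12007551] 115 ray@.117 [[ 0.50428499 -0.06494717  0.117     ]]
  dark [382 182  22  61 821] rect@.186 ((593.0556640625, -177.61354064941406), (44.453330993652344, 146.3663787841797), 81.27989196777344)
  dark [408 195  17  40 353] rect@.186 ((583.6761474609375, -237.88624572753906), (29.935991287231445, 95.6585922241211), 81.05955505371094)
  lens z 0.042 21 along axis mm [-10.1  -3.9   1.9] across [-39.7  -9.   38.9] zmax 0.0549
  lens z 0.055 18 along axis mm [-4.6 -3.   3.2] across [-33.5  -3.4  31.9] zmax 0.0645
  lens z 0.065 33 along axis mm [-4.3 -0.8  4.9] across [-30.3 -13.2  29. ] zmax 0.0749
  lens z 0.075 63 along axis mm [-3.8  0.9  5.2] across [-21.   -0.2  21. ] zmax 0.085
scene head pred [306.234937   227.81255955] px [305.94117647 230.64705882] 102 depth top [ 0.5100959  -0.06190134  0.11942416] 84 ray@.117 [[ 0.51146625 -0.06082641  0.117     ]]
  dark [205 169  53  23 707] rect@.186 ((474.80596923828125, -357.2828063964844), (110.74928283691406, 161.9235382080078), 61.87394714355469)
  dark [220 196  32  16 174] rect@.186 ((583.2833251953125, -239.147705078125), (27.749988555908203, 94.62310791015625), 80.9877700805664)
  dark [248 220  19  17 144] rect@.186 ((656.0966796875, -118.43531799316406), (80.43338775634766, 29.44369888305664), 1.6424657106399536)
  lens z 0.042 103 along axis mm [0.7 4.5 8.3] across [-31.6   5.5  35.8] zmax 0.0549
  lens z 0.055 83 along axis mm [1.1 4.8 7.5] across [-26.6   6.3  35.8] zmax 0.0647
  lens z 0.065 74 along axis mm [1.1 4.8 9. ] across [-26.    1.9  30.5] zmax 0.0749
  lens z 0.075 69 along axis mm [-4.   3.9  7.5] across [-17.9   4.2  23.9] zmax 0.0856
at [0.2474 0.5732 0.1915] yaw 66.6 q6 -0.18 t 0.1 gap 1.001 F [ 0.1 -0.5 -0.3] gf 0.0
travel [-0.6105 -0.6047 -0.0723] turn [-0.0006 -0.0002 -0.1298] mm 689.8494185822841 deg 23.3648306399353
```

View pics/rackpol.png

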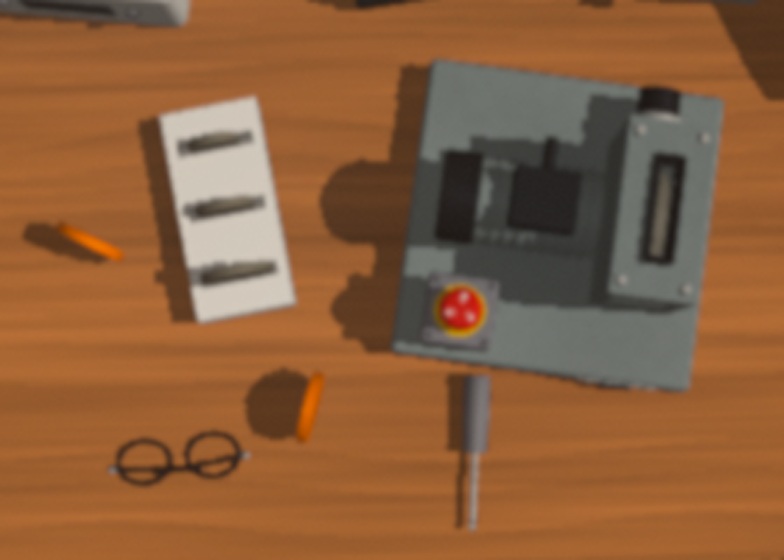

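The views agree: slot centre (583.5, -238.5) mm at yaw -9.0°, stop head (504.5, -64.6), large lens (547, 145) with its axis at 10.3°. In the crop, the red head is at (461,308), the slot at (662,208) and the largest lens at (233,272). Now I move over the stop with the fingers shut.

Emit:
{"api": "apply_moves", "payload": {"claw": [-1,-1,-1,-1,-1], "travel": [[0,0,-0.072],[-0.05,-0.05,-0.072],[-0.1,-0.1,-0.072],[-0.15,-0.15,-0.072],[-0.15,-0.15,-0.072]], "turn": [[0,0,0],[0,0,0],[0,0,0],[0,0,0],[0,0,0]], "newtons": 40}}

```text
t: 0.52
tcp_pos: [0.3087, 0.4188, 0.2498]
tool_rot: [0.202, 0.979, -0.0, 0.0]
force: [0.7, -0.4, -0.6]
finger_gap: 0.3
gripper_force: 0.0
```

Emit:
{"api": "apply_moves", "payload": {"claw": [-1,-1,-1,-1,-1], "travel": [[-0.035,-0.035,0],[-0.07,-0.07,0],[-0.105,-0.105,0],[-0.14,-0.14,0],[-0.17,-0.17,0]], "turn": [[0,0,0],[0,0,0],[0,0,0],[0,0,0],[0,0,0]]}}

```text
t: 0.93
tcp_pos: [0.3796, 0.2393, 0.2496]
tool_rot: [0.203, 0.979, -0.0, -0.0]
force: [0.0, -0.4, 0.5]
finger_gap: -0.002
gripper_force: 0.0
```

Emit:
{"api": "apply_moves", "payload": {"claw": [-1,-1,-1,-1,-1], "travel": [[-0.035,-0.035,0],[-0.07,-0.07,0],[-0.105,-0.105,0],[-0.14,-0.14,0],[-0.17,-0.17,0]], "turn": [[0,0,0],[0,0,0],[0,0,0],[0,0,0],[0,0,0]]}}

```text
t: 1.35
tcp_pos: [0.4509, 0.0604, 0.2497]
tool_rot: [0.203, 0.979, -0.0, 0.0]
force: [-0.5, -0.1, 0.5]
finger_gap: -0.001
gripper_force: 0.0
```

```bash
python3 -c "
from h import *
go([.5045,-.0646,.16],90)"
```

```text
at [0.4509 0.0604 0.2497] yaw 66.6 q6 -1.28 t 1.35 gap -0.001 F [-0.5 -0.1  0.5] gf 0.0
travel [-0.1236 -0.1167  0.1122] turn [-1.000e-04  0.000e+00 -1.301e-01] mm 162.9094186639366 deg 23.42058438955255
```

Emit:
{"api": "apply_moves", "payload": {"claw": [-1,-1,-1,-1,-1], "travel": [[-0.035,-0.033,0],[-0.08,-0.075,0.03],[-0.1236,-0.1167,0.07],[-0.1236,-0.1167,0.1122],[-0.1236,-0.1167,0.1122]], "turn": [[0,0,-0.035],[0,0,-0.07],[0,0,-0.105],[0,0,-0.13],[0,0,-0.13]]}}

```text
t: 1.77
tcp_pos: [0.5034, -0.0649, 0.1562]
tool_rot: [0.0, 1.0, 0.0, -0.002]
force: [-1.1, 0.2, -0.7]
finger_gap: -0.002
gripper_force: 0.0
```

```bash
python3 -c "
from h import *
go([.5045,-.0646,.1145],90)"
```

```text
at [ 0.5034 -0.0649  0.1562] yaw 90.0 q6 -1.92 t 1.7667 gap -0.002 F [-1.1  0.2 -0.7] gf 0.0
travel [-0.0016  0.0004  0.0521] turn [ 0.0003 -0.0014 -0.0001] mm 41.69620792895565 deg 0.25874033539361485
```

Emit:
{"api": "apply_moves", "payload": {"claw": [-1,-1,-1,-1,-1], "travel": [[0,0,0.03],[0,0,0.044],[0,0,0.048],[0,0,0.052],[0,0,0.055]], "turn": [[0,0,0],[0,0,0],[0,0,0],[0,0,0],[0,0,0]]}}

```text
t: 2.18
tcp_pos: [0.5046, -0.0621, 0.1162]
tool_rot: [-0.0, 1.0, -0.0, 0.0]
force: [0.1, -0.4, 0.7]
finger_gap: -0.0
gripper_force: 0.0
```

Emit:
{"api": "apply_moves", "payload": {"claw": [-1,-1,-1], "travel": [[0,0,0.0015],[0,0,0.003],[0,0,0.003]], "turn": [[0,0,0],[0,0,0],[0,0,0]]}}

```text
t: 2.43
tcp_pos: [0.5046, -0.0621, 0.1142]
tool_rot: [-0.0, 1.0, -0.0, 0.001]
force: [-0.6, 0.3, 0.8]
finger_gap: -0.002
gripper_force: 0.0
```

Emit:
{"api": "apply_moves", "payload": {"claw": [-1,-1,-1], "travel": [[0,0,0.0012],[0,0,0.0025],[0,0,0.0025]], "turn": [[0,0,0],[0,0,0],[0,0,0]]}}

```text
t: 2.68
tcp_pos: [0.5043, -0.0621, 0.1118]
tool_rot: [-0.0, 1.0, -0.0, 0.0]
force: [0.1, -0.3, 0.3]
finger_gap: -0.002
gripper_force: 0.0
```

```bash
python3 - <<'E'
from h import *
s=snap('scene'); save(s,'press',(240,170,400,290),5)
go([.5045,-.0646,.1145],90)
E
```

```text
at [ 0.5043 -0.0621  0.1117] yaw 90.0 q6 -1.91 t 2.7333 gap -0.001 F [ 0.9 -0.4  0.1] gf 0.0
travel [-0.0003 -0.0031 -0.0035] turn [-0.      0.      0.0002] mm 3.737201529226435 deg 0.04007796611829192
```

View pics/press.png

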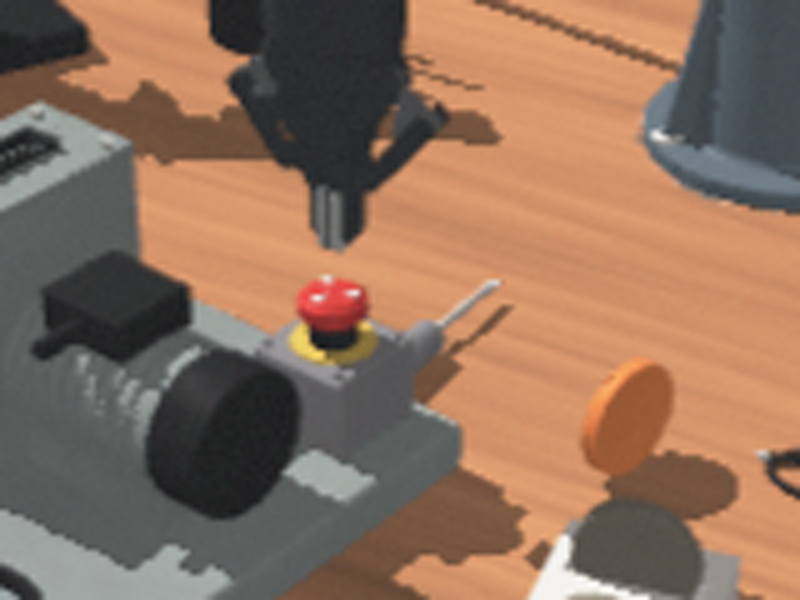

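The picture shows the finger tips at crop (335,248), clearly above the untouched red head at (332,300), although the TCP reads 112 mm. I check the tips' depth before going on.

```bash
python3 - <<'E'
from h import *
s=snap('scene'); t=snap('top')
print(project(s,[[.5043,-.0621,.1117],[.5045,-.0646,.121]]),project(t,[[.5043,-.0621,.1117],[.5045,-.0646,.121]]))
uv=[(306,v) for v in range(206,240,2)]
P,z=depthpts(s,uv)
for a,b,c in zip(uv,P,s['pixels'][206:240:2,306]): print(a,np.round(b,4),c)
v,u=np.mgrid[0:480,0:640]; P,z=depthpts(t,np.c_[u.ravel(),v.ravel()])
m=(abs(P[:,0]-.5)<.1)&(abs(P[:,1]+.06)<.08)&(P[:,2]>.14); X=P[m]; print('top gripper',len(X),np.round(X.min(0),3),np.round(X.max(0),3),np.round(np.median(X,0),3))
x=manip.sense(); print(x['q'],x['tcp_pos'])
E
```

```text
[[306.9556204  230.96203551]
 [306.10754365 227.8848162 ]] [[342.83639743 250.17375019]
 [343.93509222 249.86957829]]
(306, 206) [ 0.5135 -0.0582  0.196 ] [43 44 47]
(306, 208) [ 0.5118 -0.0594  0.1888] [89 90 89]
(306, 210) [ 0.5135 -0.0584  0.1838] [111 111 109]
(306, 212) [ 0.5156 -0.0571  0.1791] [108 108 107]
(306, 214) [ 0.5124 -0.0593  0.1707] [108 109 107]
(306, 216) [ 0.5129 -0.059   0.1648] [111 111 109]
(306, 218) [ 0.5106 -0.0606  0.1569] [108 109 107]
(306, 220) [ 0.3064 -0.191   0.0057] [204 144 108]
(306, 222) [ 3.088e-01 -1.896e-01 -3.000e-04] [225 161 115]
(306, 224) [ 0.3188 -0.1833 -0.0008] [218 152 108]
(306, 226) [ 0.498  -0.069   0.1222] [224 132 124]
(306, 228) [ 0.5059 -0.0641  0.1215] [229  75  71]
(306, 230) [ 0.5137 -0.0592  0.1208] [227  73  69]
(306, 232) [ 0.5186 -0.0561  0.118 ] [200  65  64]
(306, 234) [ 0.5191 -0.0559  0.1119] [138  49  47]
(306, 236) [ 0.5145 -0.059   0.1018] [67 38 37]
(306, 238) [ 0.5158 -0.0582  0.0963] [38 37 37]
top gripper 6219 [ 0.4   -0.14   0.141] [0.6   0.02  1.381] [ 0.448 -0.033  0.55 ]
[-3.42817570e-01  4.92294921e-01  1.80261912e+00 -4.83957196e-05
  8.46553267e-01 -1.91424145e+00] [ 0.50424634 -0.06212557  0.1117134 ]
```

Emit:
{"api": "apply_moves", "payload": {"claw": [-1,-1,-1,-1,-1], "travel": [[0,0,-0.005],[0,0,-0.01],[0,0,-0.02],[0,0,-0.03],[0,0,-0.03]], "turn": [[0,0,0],[0,0,0],[0,0,0],[0,0,0],[0,0,0]]}}

```text
t: 3.25
tcp_pos: [0.5057, -0.0626, 0.1377]
tool_rot: [-0.0, 1.0, -0.001, 0.002]
force: [0.3, 0.2, 0.1]
finger_gap: -0.001
gripper_force: 0.0
```

```bash
python3 - <<'E'
from h import *
for k in range(2):
    s=snap('scene'); x=manip.sense()
    uv=[(306,v) for v in range(196,240)]
    P,z=depthpts(s,uv); m=(abs(P[:,0]-.51)<.03)&(P[:,2]>.128); print(x['t'],x['tcp_pos'],'lowest tip',P[m][-1],uv[np.where(m)[0][-1]])
im=cv2.imread('pics/scene0.png'); 
E
```

```text
3.3 [ 0.50529043 -0.0624717   0.13704024] lowest tip [ 0.51567128 -0.05703233  0.18220126] (306, 211)
3.35 [ 0.50472836 -0.06230364  0.13645114] lowest tip [ 0.51478201 -0.05759944  0.1815966 ] (306, 211)
```

The tips sit a constant ~42 mm above the reported TCP: tip z 0.154 at TCP 0.112, and 0.178 at TCP 0.136. The head itself measures 0.121 as specified, so the reported TCP is what's off. I'll descend on that basis and let the force reading confirm contact near TCP z ≈ 0.079.

Emit:
{"api": "apply_moves", "payload": {"claw": [-1,-1,-1,-1,-1], "travel": [[0,-0.0026,0.03],[0,-0.0026,0.05],[0,-0.0026,0.06],[0,-0.0026,0.064],[0,-0.0026,0.064]], "turn": [[0,0,0],[0,0,0],[0,0,0],[0,0,0],[0,0,0]]}}

```text
t: 3.77
tcp_pos: [0.5037, -0.064, 0.0837]
tool_rot: [-0.0, 1.0, 0.0, -0.001]
force: [0.3, 0.4, 0.2]
finger_gap: -0.001
gripper_force: 0.0
```

Emit:
{"api": "apply_moves", "payload": {"claw": [-1,-1,-1,-1,-1], "travel": [[0,0,0.0015],[0,0,0.003],[0,0,0.0045],[0,0,0.006],[0,0,0.006]], "turn": [[0,0,0],[0,0,0],[0,0,0],[0,0,0],[0,0,0]]}}

```text
t: 4.18
tcp_pos: [0.5045, -0.0643, 0.0799]
tool_rot: [-0.0, 1.0, -0.0, 0.0]
force: [-0.5, -0.5, -0.4]
finger_gap: -0.0
gripper_force: 0.0
```

Emit:
{"api": "apply_moves", "payload": {"claw": [-1,-1,-1], "travel": [[0,0,0.001],[0,0,0.002],[0,0,0.0025]], "turn": [[0,0,0],[0,0,0],[0,0,0]]}}

```text
t: 4.43
tcp_pos: [0.5041, -0.0641, 0.0775]
tool_rot: [-0.0, 1.0, 0.0, -0.0]
force: [0.0, 0.4, 0.2]
finger_gap: -0.001
gripper_force: 0.0
```

Emit:
{"api": "apply_moves", "payload": {"claw": [-1,-1,-1], "travel": [[0,0,0.001],[0,0,0.002],[0,0,0.0025]], "turn": [[0,0,0],[0,0,0],[0,0,0]]}}

```text
t: 4.68
tcp_pos: [0.5043, -0.0642, 0.0757]
tool_rot: [-0.0, 1.0, -0.0, -0.0]
force: [-1.5, 0.1, 4.4]
finger_gap: 0.003
gripper_force: 2.2
```

Emit:
{"api": "apply_moves", "payload": {"claw": [-1,-1,-1,-1], "travel": [[0,0,0.0012],[0,0,0.0025],[0,0,0.004],[0,0,0.0045]], "turn": [[0,0,0],[0,0,0],[0,0,0],[0,0,0]]}}

```text
t: 5.02
tcp_pos: [0.5046, -0.0643, 0.0751]
tool_rot: [-0.001, 1.0, -0.0, 0.001]
force: [-6.6, 0.1, 28.2]
finger_gap: 0.003
gripper_force: 14.2
```

Emit:
{"api": "apply_moves", "payload": {"claw": [-1,-1,-1,-1], "travel": [[0,0,0.0012],[0,0,0.002],[0,0,0.0025],[0,0,0.0025]], "turn": [[0,0,0],[0,0,0],[0,0,0],[0,0,0]]}}

```text
t: 5.35
tcp_pos: [0.5046, -0.0644, 0.0749]
tool_rot: [-0.001, 1.0, -0.001, 0.001]
force: [-8.5, 1.5, 38.2]
finger_gap: 0.003
gripper_force: 19.4
```

Emit:
{"api": "apply_moves", "payload": {"claw": [-1,-1,-1,-1,-1], "travel": [[0,0,-0.01],[0,0,-0.03],[0,0,-0.06],[0,0,-0.09],[0,0,-0.09]], "turn": [[0,0,0],[0,0,0],[0,0,0],[0,0,0],[0,0,0]]}}

```text
t: 5.77
tcp_pos: [0.5073, -0.0652, 0.146]
tool_rot: [-0.0, 1.0, -0.001, 0.004]
force: [-0.0, -0.9, -0.2]
finger_gap: -0.001
gripper_force: 0.0
```

```bash
python3 - <<'E'
from h import *
s=snap('scene'); save(s,'press2',(260,190,350,258),8)
uv=[(306,v) for v in range(190,250)]
P,z=depthpts(s,uv)
for a,b in zip(uv,P):
    if abs(b[0]-.51)<.03: print(a,np.round(b,4),s['pixels'][a[1],a[0]])
go([.5045,-.0646,.1145],90)
E
```

```text
(306, 190) [ 0.517  -0.0553  0.2458] [40 42 46]
(306, 191) [ 0.5184 -0.0544  0.2438] [42 44 46]
(306, 192) [ 0.5152 -0.0565  0.2389] [43 45 47]
(306, 193) [ 0.5173 -0.0552  0.2373] [46 47 48]
(306, 194) [ 0.5166 -0.0557  0.2339] [45 45 47]
(306, 195) [ 0.5218 -0.0524  0.2342] [42 44 46]
(306, 196) [ 0.5185 -0.0546  0.2292] [45 44 49]
(306, 197) [ 0.5144 -0.0572  0.2237] [80 81 81]
(306, 198) [ 0.5131 -0.0581  0.2198] [97 98 97]
(306, 199) [ 0.5143 -0.0574  0.2176] [102 101 101]
(306, 200) [ 0.5137 -0.0578  0.2143] [99 98 98]
(306, 201) [ 0.5161 -0.0563  0.2129] [101 100 101]
(306, 202) [ 0.5175 -0.0555  0.2107] [101 100 100]
(306, 203) [ 0.5126 -0.0586  0.2045] [102 101 102]
(306, 204) [ 0.5138 -0.0579  0.2023] [101 101 101]
(306, 205) [ 0.514  -0.0578  0.1994] [101 101 102]
(306, 206) [ 0.5158 -0.0567  0.1976] [101 101 101]
(306, 207) [ 0.5162 -0.0565  0.1948] [103 102 103]
(306, 208) [ 0.515  -0.0573  0.191 ] [115 115 114]
(306, 227) [ 0.4978 -0.0692  0.1189] [207 159 140]
(306, 228) [ 0.5024 -0.0663  0.119 ] [223 130 122]
(306, 229) [ 0.5015 -0.0669  0.115 ] [229  84  81]
(306, 23
[... 401 characters left out ...]
306, 238) [ 0.5201 -0.0555  0.0996] [75 41 41]
(306, 239) [ 0.5185 -0.0566  0.095 ] [35 33 35]
(306, 240) [ 0.5198 -0.0558  0.0927] [104  89  49]
(306, 241) [ 0.5213 -0.0549  0.0906] [132 111  57]
(306, 242) [ 0.5227 -0.054   0.0884] [165 140  75]
(306, 243) [ 0.5298 -0.0495  0.0907] [156 150 146]
(306, 244) [ 0.5355 -0.0459  0.0919] [148 146 149]
(306, 245) [ 0.5369 -0.0451  0.0896] [132 130 132]
(306, 246) [ 0.5368 -0.0452  0.0863] [146 143 146]
(306, 247) [ 0.5366 -0.0453  0.0829] [114 112 114]
at [ 0.5061 -0.0648  0.1442] yaw 90.0 q6 -1.92 t 5.8167 gap -0.003 F [-0.2  1.  -0.1] gf 0.0
travel [0.0023 0.0004 0.0371] turn [-0.0006  0.0018  0.0002] mm 29.760242275408896 deg 0.339197913772773
```

View pics/press2.png

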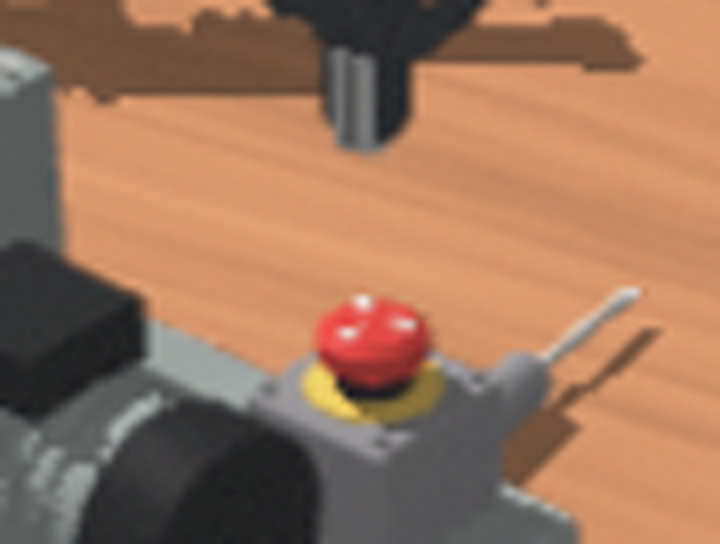

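The head now sits about 6 mm lower (crop (372,330), stem gap closed): it is latched. Contact on the hard stop was at TCP 0.075, so the true tip is at TCP + 0.040. Now I open to fit the rim.

Emit:
{"api": "apply_moves", "payload": {"claw": [0.4,0.4,0.4,0.4,0.4], "travel": [[0,0,0],[0,0,0],[0,0,0],[0,0,0],[0,0,0]], "turn": [[0,0,0],[0,0,0],[0,0,0],[0,0,0],[0,0,0]], "newtons": 40}}

```text
t: 6.23
tcp_pos: [0.5037, -0.0641, 0.1412]
tool_rot: [-0.0, 1.0, 0.0, -0.001]
force: [-0.4, -0.2, -0.1]
finger_gap: 0.696
gripper_force: 0.0
```

```bash
python3 -c "
from h import *
go([.5045,-.0646,.0535],90)"
```

```text
at [ 0.5037 -0.0641  0.1412] yaw 90.0 q6 -1.92 t 6.2333 gap 0.696 F [-0.4 -0.2 -0.1] gf 0.0
travel [-0.0012 -0.0007  0.1096] turn [ 0.0002 -0.0006  0.0002] mm 87.69505269471625 deg 0.11242716374673037
```

Emit:
{"api": "apply_moves", "payload": {"claw": [0.4,0.4,0.4,0.4,0.4], "travel": [[-0.001,-0.0007,0.03],[-0.001,-0.0007,0.06],[-0.001,-0.0007,0.085],[-0.001,-0.0007,0.102],[-0.001,-0.0007,0.109]], "turn": [[0,0,0],[0,0,0],[0,0,0],[0,0,0],[0,0,0]]}}

```text
t: 6.65
tcp_pos: [0.5035, -0.0642, 0.0525]
tool_rot: [-0.0, 1.0, 0.001, -0.002]
force: [0.4, 0.0, -0.3]
finger_gap: 0.696
gripper_force: 0.0
```

Emit:
{"api": "apply_moves", "payload": {"claw": [-1,-1,-1,-1,-1], "travel": [[0,0,0],[0,0,0],[0,0,0],[0,0,0],[0,0,0]], "turn": [[0,0,0],[0,0,0],[0,0,0],[0,0,0],[0,0,0]]}}

```text
t: 7.07
tcp_pos: [0.505, -0.0649, 0.055]
tool_rot: [-0.0, 1.0, -0.0, 0.0]
force: [0.2, -2.0, -6.1]
finger_gap: 0.443
gripper_force: 41.0
```

Emit:
{"api": "apply_moves", "payload": {"claw": [-1,-1,-1,-1,-1], "travel": [[0,0,-0.0008],[0,0,-0.0017],[0,0,-0.0025],[0,0,-0.0034],[0,0,-0.0042]], "turn": [[0,0,0.03],[0,0,0.06],[0,0,0.09],[0,0,0.12],[0,0,0.15]]}}

```text
t: 7.48
tcp_pos: [0.5051, -0.0646, 0.0592]
tool_rot: [0.235, 0.972, 0.0, 0.0]
force: [-1.8, 1.3, 0.9]
finger_gap: 0.44
gripper_force: 41.7
```

Emit:
{"api": "apply_moves", "payload": {"claw": [-1,-1,-1,-1], "travel": [[0,0,-0.0008],[0,0,-0.0017],[0,0,-0.0028],[0,0,-0.0028]], "turn": [[0,0,0.03],[0,0,0.06],[0,0,0.098],[0,0,0.098]]}}

```text
t: 7.82
tcp_pos: [0.5053, -0.0643, 0.061]
tool_rot: [0.38, 0.925, 0.0, 0.0]
force: [0.9, 1.3, -0.6]
finger_gap: 0.441
gripper_force: 42.0
```

```bash
python3 - <<'E'
from h import *
print(manip.sense()['ft_torque'])
go([.5045,-.0646,.06],44)
E
```

```text
[0.20123692 0.03026967 0.06313858]
at [ 0.5053 -0.0643  0.061 ] yaw 45.3 q6 -1.14 t 7.8167 gap 0.441 F [ 0.9  1.3 -0.6] gf 42.0
travel [ 0.0004 -0.001   0.0013] turn [0.0003 0.0002 0.0071] mm 1.3384314634853958 deg 1.2788279667539788
```

Turned 0.78 rad. Now let go, then rise.

Emit:
{"api": "apply_moves", "payload": {"claw": [0.4,0.4,0.4,0.4,0.4], "travel": [[0,0,0],[0,0,0],[0,0,0],[0,0,0],[0,0,0]], "turn": [[0,0,0],[0,0,0],[0,0,0],[0,0,0],[0,0,0]]}}

```text
t: 8.23
tcp_pos: [0.5054, -0.065, 0.0607]
tool_rot: [0.379, 0.925, 0.0, 0.0]
force: [0.9, 0.8, -0.3]
finger_gap: 0.699
gripper_force: 0.0
```

Emit:
{"api": "apply_moves", "payload": {"claw": [0.4,0.4,0.4,0.4,0.4], "travel": [[0,0,-0.03],[0,0,-0.07],[0,0,-0.12],[0,0,-0.17],[0,0,-0.17]], "turn": [[0,0,0],[0,0,0],[0,0,0],[0,0,0],[0,0,0]]}}

```text
t: 8.65
tcp_pos: [0.5104, -0.0665, 0.2039]
tool_rot: [0.379, 0.925, 0.0, 0.008]
force: [1.4, 0.5, -0.7]
finger_gap: 0.703
gripper_force: 0.0
```

```bash
python3 - <<'E'
from h import *
s=snap('scene')
uv=[(306,v) for v in range(224,246)]
P,z=depthpts(s,uv); m=abs(P[:,0]-.51)<.03
for a,b in zip(np.array(uv)[m],P[m]): print(a,np.round(b[2],4),s['pixels'][a[1],a[0]])
save(s,'rel',(220,150,420,300),4)
go([.5472,.1448,.16],10.3)
E
```

```text
[306 225] 0.1211 [212 165 144]
[306 226] 0.1224 [223 131 123]
[306 227] 0.1226 [229  84  80]
[306 228] 0.12 [229  75  71]
[306 229] 0.1216 [228  73  69]
[306 230] 0.1191 [228  74  71]
[306 231] 0.1189 [211  67  63]
[306 232] 0.1181 [198  63  60]
[306 233] 0.1196 [153  53  50]
[306 234] 0.1166 [138  48  45]
[306 235] 0.1102 [139  49  46]
[306 236] 0.1013 [66 36 36]
[306 237] 0.0985 [33 33 35]
[306 238] 0.0983 [33 33 34]
[306 239] 0.0927 [31 31 35]
[306 240] 0.0902 [104  90  50]
[306 241] 0.0914 [133 111  58]
[306 242] 0.0903 [177 150  85]
[306 243] 0.0906 [159 152 147]
[306 244] 0.0898 [149 146 149]
[306 245] 0.0913 [131 130 132]
at [ 0.5084 -0.0659  0.2009] yaw 45.4 q6 -1.14 t 8.7 gap 0.7 F [ 0.  -1.3  0.4] gf 0.0
travel [0.1509 0.2214 0.0506] turn [0.0024 0.0026 0.1951] mm 218.14086447036252 deg 35.13217622246875
```

View pics/rel.png

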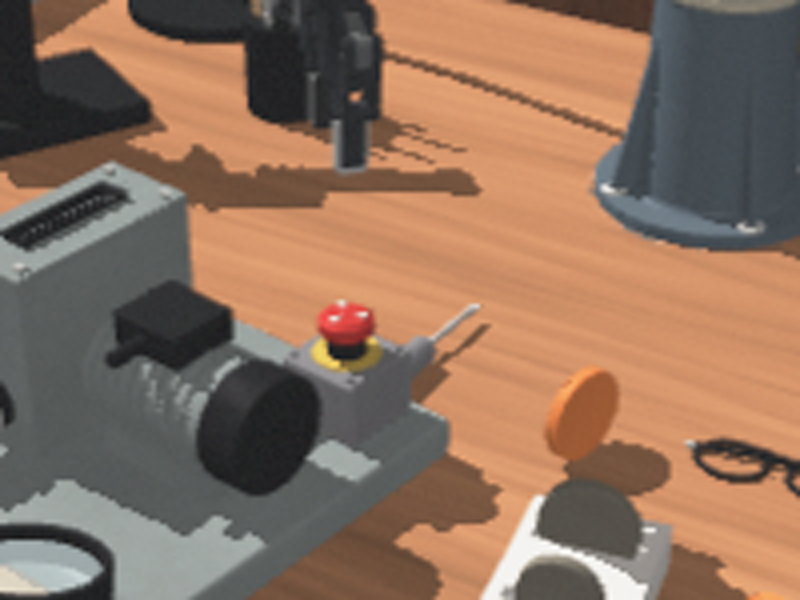

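The head is back out (top 0.121, crop (346,322)) and the fingers are clear. Now to the large lens.

Emit:
{"api": "apply_moves", "payload": {"claw": [0,0,0,0,0], "travel": [[0.03,0.044,0],[0.06,0.088,0],[0.09,0.132,0],[0.12,0.176,0],[0.15,0.22,0]], "turn": [[0,0,0.039],[0,0,0.078],[0,0,0.117],[0,0,0.156],[0,0,0.195]]}}

```text
t: 9.12
tcp_pos: [0.5377, 0.1195, 0.1951]
tool_rot: [0.621, 0.784, -0.001, -0.001]
force: [0.5, -0.5, 0.6]
finger_gap: 0.502
gripper_force: 0.0
```

Emit:
{"api": "apply_moves", "payload": {"claw": [0,0,0,0], "travel": [[0,0,0],[0,0,0],[0,0,0],[0,0,0]], "turn": [[0,0,0],[0,0,0],[0,0,0],[0,0,0]]}}

```text
t: 9.45
tcp_pos: [0.5379, 0.1169, 0.1957]
tool_rot: [0.619, 0.785, -0.001, -0.001]
force: [0.0, -0.2, 0.0]
finger_gap: 0.498
gripper_force: 0.0
```

```bash
python3 -c "
from h import *
go([.5472,.1448,.07],10.3)"
```

```text
at [0.5379 0.1169 0.1957] yaw 13.5 q6 -0.22 t 9.45 gap 0.498 F [ 0.  -0.2  0. ] gf 0.0
travel [0.0311 0.0198 0.1571] turn [-0.0006  0.      0.0179] mm 129.06996013950166 deg 3.226158296839811
```

Emit:
{"api": "apply_moves", "payload": {"claw": [0,0,0,0,0], "travel": [[0.031,0.02,0.03],[0.031,0.02,0.07],[0.031,0.02,0.11],[0.031,0.02,0.15],[0.031,0.02,0.157]], "turn": [[0,0,0.018],[0,0,0.018],[0,0,0.018],[0,0,0.018],[0,0,0.018]]}}

```text
t: 9.87
tcp_pos: [0.5441, 0.144, 0.066]
tool_rot: [0.641, 0.767, -0.004, -0.004]
force: [-0.8, 0.0, 0.3]
finger_gap: 0.501
gripper_force: 0.0
```

```bash
python3 - <<'E'
from h import *
go([.5472,.1448,.015],10.3)
s=snap('scene'); save(s,'overlens',(300,200,440,340),4)
E
```

```text
at [0.5441 0.144  0.066 ] yaw 10.2 q6 -0.12 t 9.8667 gap 0.501 F [-0.8  0.   0.3] gf 0.0
travel [0.0003 0.0046 0.0638] turn [-0.0034 -0.0003 -0.0006] mm 51.13628445148302 deg 0.615261506170677
```

View pics/overlens.png

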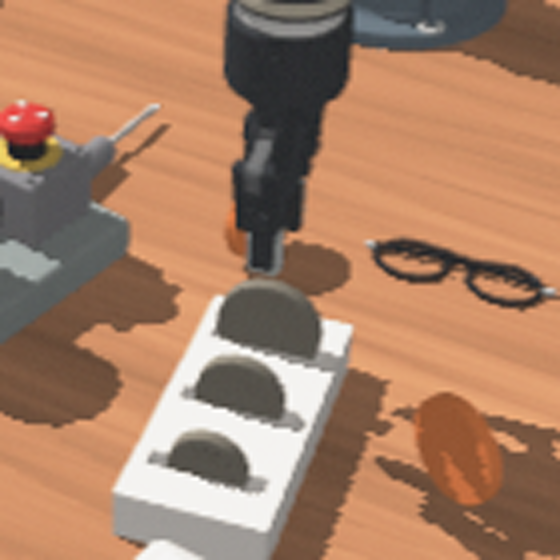

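The open fingers straddle the large lens (tip at crop (262,272), lens top at (270,285)). Descend.

Emit:
{"api": "apply_moves", "payload": {"claw": [0,0,0,0,0], "travel": [[0,0,0.02],[0,0,0.04],[0,0,0.05],[0,0,0.05],[0,0,0.05]], "turn": [[0,0,0],[0,0,0],[0,0,0],[0,0,0],[0,0,0]]}}

```text
t: 10.33
tcp_pos: [0.5491, 0.1455, 0.0319]
tool_rot: [0.641, 0.768, 0.0, 0.0]
force: [0.6, -0.1, -0.2]
finger_gap: 0.503
gripper_force: 0.0
```

```bash
python3 -c "
from h import *
go([.5472,.1448,.015],10.3)"
```

```text
at [0.5491 0.1455 0.0319] yaw 10.3 q6 -0.12 t 10.3333 gap 0.503 F [ 0.6 -0.1 -0.2] gf 0.0
travel [-0.0004 -0.0025  0.0211] turn [ 0.0004  0.     -0.0002] mm 16.968413022328832 deg 0.08010669640074009
```

Emit:
{"api": "apply_moves", "payload": {"claw": [0,0,0,-0.5,-1], "travel": [[0,-0.002,0.01],[0,-0.002,0.02],[0,-0.002,0.021],[0,-0.002,0.021],[0,-0.002,0.021]], "turn": [[0,0,0],[0,0,0],[0,0,0],[0,0,0],[0,0,0]], "newtons": 40}}

```text
t: 10.75
tcp_pos: [0.5467, 0.1457, 0.014]
tool_rot: [0.641, 0.768, -0.0, -0.0]
force: [0.2, 0.5, -0.1]
finger_gap: 0.231
gripper_force: 0.0
```

Emit:
{"api": "apply_moves", "payload": {"claw": [-1,-1,-1,-1,-1], "travel": [[0,0,0],[0,0,0],[0,0,0],[0,0,0],[0,0,0]], "turn": [[0,0,0],[0,0,0],[0,0,0],[0,0,0],[0,0,0]]}}

```text
t: 11.17
tcp_pos: [0.5469, 0.1457, 0.0142]
tool_rot: [0.641, 0.768, 0.0, 0.0]
force: [0.7, 0.0, -0.0]
finger_gap: 0.113
gripper_force: 43.8
```

Gripped (gap 9.6 mm, 44 N). Lift straight up.

Emit:
{"api": "apply_moves", "payload": {"claw": [-1,-1,-1,-1,-1], "travel": [[0,0,-0.01],[0,0,-0.03],[0,0,-0.06],[0,0,-0.09],[0,0,-0.13]], "turn": [[0,0,0],[0,0,0],[0,0,0],[0,0,0],[0,0,0]]}}

```text
t: 11.58
tcp_pos: [0.545, 0.1454, 0.1182]
tool_rot: [0.641, 0.768, -0.001, -0.002]
force: [-0.2, 0.1, -0.6]
finger_gap: 0.112
gripper_force: 43.8
```

Emit:
{"api": "apply_moves", "payload": {"claw": [-1,-1,-1,-1,-1], "travel": [[0,0,-0.04],[0,0,-0.08],[0,0,-0.12],[0,0,-0.15],[0,0,-0.15]], "turn": [[0,0,0],[0,0,0],[0,0,0],[0,0,0],[0,0,0]]}}

```text
t: 12.0
tcp_pos: [0.5501, 0.146, 0.2446]
tool_rot: [0.641, 0.768, 0.004, 0.004]
force: [0.3, 0.2, 0.4]
finger_gap: 0.112
gripper_force: 43.9
```

```bash
python3 -c "
from h import *
go([.5835,-.2385,.24],81.0)"
```

```text
at [0.5501 0.146  0.2446] yaw 10.3 q6 -0.12 t 12.0 gap 0.112 F [0.3 0.2 0.4] gf 43.9
travel [-0.4803 -0.0452  0.0059] turn [ 0.003   0.0028 -0.3927] mm 385.9362069119547 deg 70.68218414238865
```

Emit:
{"api": "apply_moves", "payload": {"claw": [-1,-1,-1,-1,-1], "travel": [[-0.04,-0.004,0],[-0.08,-0.008,0],[-0.12,-0.012,0],[-0.16,-0.016,0],[-0.2,-0.02,0]], "turn": [[0,0,-0.036],[0,0,-0.072],[0,0,-0.108],[0,0,-0.144],[0,0,-0.18]]}}

```text
t: 12.42
tcp_pos: [0.5585, -0.0158, 0.2376]
tool_rot: [0.398, 0.917, -0.0, -0.001]
force: [0.8, -0.2, 1.0]
finger_gap: 0.11
gripper_force: 43.8
```

```bash
python3 -c "
from h import *
go([.5835,-.2385,.24],81.0)"
```

```text
at [ 0.5585 -0.0158  0.2376] yaw 43.1 q6 -0.98 t 12.4167 gap 0.11 F [ 0.8 -0.2  1. ] gf 43.8
travel [-0.2247 -0.1673 -0.0032] turn [-2.000e-04 -6.000e-04 -2.108e-01] mm 224.1520893260863 deg 37.94881294250866
```

Emit:
{"api": "apply_moves", "payload": {"claw": [-1,-1,-1,-1,-1], "travel": [[-0.035,-0.026,0],[-0.07,-0.052,0],[-0.105,-0.078,0],[-0.14,-0.104,0],[-0.175,-0.13,0]], "turn": [[0,0,-0.035],[0,0,-0.07],[0,0,-0.105],[0,0,-0.14],[0,0,-0.175]]}}

```text
t: 12.83
tcp_pos: [0.5771, -0.1893, 0.2374]
tool_rot: [0.135, 0.991, 0.0, -0.001]
force: [-0.5, 0.4, -0.1]
finger_gap: 0.107
gripper_force: 43.8
```

Emit:
{"api": "apply_moves", "payload": {"claw": [-1,-1,-1], "travel": [[0,0,0],[0,0,0],[0,0,0]], "turn": [[0,0,0],[0,0,0],[0,0,0]]}}

```text
t: 13.08
tcp_pos: [0.5771, -0.1874, 0.2373]
tool_rot: [0.138, 0.99, 0.001, -0.001]
force: [-0.2, 1.2, 0.1]
finger_gap: 0.11
gripper_force: 43.8
```

```bash
python3 -c "
from h import *
go([.5835,-.2385,.24],81.0)"
```

```text
at [ 0.5771 -0.1874  0.2373] yaw 74.1 q6 -1.79 t 13.0833 gap 0.11 F [-0.2  1.2  0.1] gf 43.8
travel [-0.0252 -0.0593 -0.0035] turn [ 0.0004 -0.0008 -0.0382] mm 51.61189673235417 deg 6.883943989053801
```

Emit:
{"api": "apply_moves", "payload": {"claw": [-1,-1,-1,-1,-1], "travel": [[-0.0125,-0.03,0],[-0.025,-0.059,0],[-0.025,-0.059,0.02],[-0.025,-0.059,0.034],[-0.025,-0.059,0.034]], "turn": [[0,0,-0.02],[0,0,-0.038],[0,0,-0.038],[0,0,-0.038],[0,0,-0.038]]}}

```text
t: 13.5
tcp_pos: [0.5822, -0.2358, 0.2076]
tool_rot: [0.078, 0.997, 0.002, -0.003]
force: [-1.3, 1.0, -0.2]
finger_gap: 0.106
gripper_force: 43.8
```

Emit:
{"api": "apply_moves", "payload": {"claw": [-1,-1,-1,-1], "travel": [[0,0,0],[0,0,0],[0,0,0],[0,0,0]], "turn": [[0,0,0],[0,0,0],[0,0,0],[0,0,0]]}}

```text
t: 13.83
tcp_pos: [0.585, -0.2385, 0.2117]
tool_rot: [0.078, 0.997, -0.0, 0.001]
force: [-0.7, -0.1, 0.7]
finger_gap: 0.112
gripper_force: 43.8
```

```bash
python3 - <<'E'
from h import *
go([.5835,-.2385,.2],81.0)
s=snap('scene'); save(s,'overslot',(180,120,300,220),6)
t=snap('top')
E
```

```text
at [ 0.585  -0.2385  0.2117] yaw 81.1 q6 -1.98 t 13.8333 gap 0.112 F [-0.7 -0.1  0.7] gf 43.8
travel [ 0.0018 -0.0003  0.0147] turn [-0.0002  0.0004  0.0005] mm 11.826303426869783 deg 0.11837473220341128
```

View pics/overslot.png

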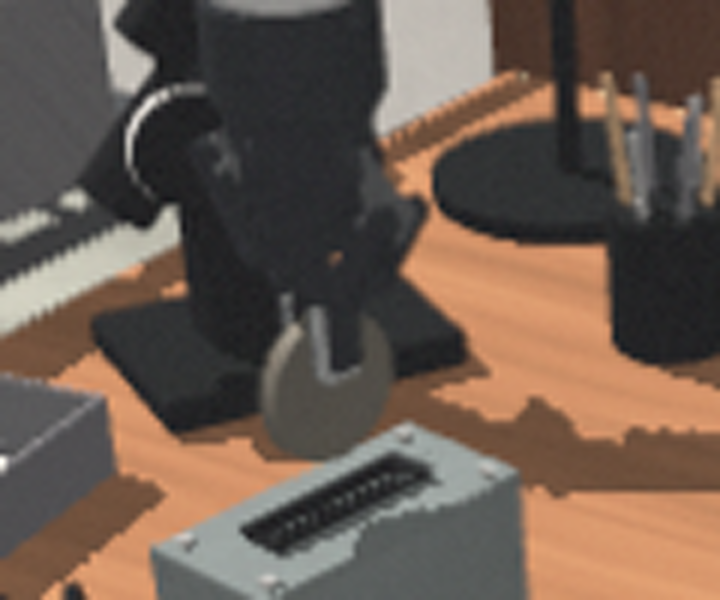

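The lens (crop (325,385), bottom at (325,458)) hangs above the slot (centre at crop (340,505)). I check its position from depth.

```bash
cat > lens.py <<'E'
from h import *
s=load('scene'); im=s['pixels'].astype(int)
v,u=np.mgrid[0:480,0:640]; P,z=depthpts(s,np.c_[u.ravel(),v.ravel()]); P=P.reshape(480,640,3)
c=np.array([.5835,-.2385]); a=np.radians(-8.97); ex=np.array([np.cos(a),np.sin(a)]); ey=np.array([-ex[1],ex[0]])
D=P[...,:2]-c; e=D@ex*1e3; f=D@ey*1e3
m=(abs(e)<45)&(abs(f)<20)&(P[...,2]>.186)&(im[...,0]>70)&(im[...,0]-im[...,2]>8)&(im[...,0]-im[...,2]<50)
X=P[m]; print(m.sum(),'px',np.argwhere(m).min(0),np.argwhere(m).max(0))
print('x',np.percentile(e[m],[1,50,99]),'y',np.percentile(f[m],[1,10,50,90,99]),'z',np.percentile(X[:,2],[1,50,99]))
# plane fit f = k0 + k1 e + k2 z
ff=f[m]; ee=e[m]; zz=X[:,2]*1e3-200
k=np.linalg.lstsq(np.c_[np.ones(len(ff)),ee,zz],ff,rcond=None)[0]; r=ff-np.c_[np.ones(len(ff)),ee,zz]@k
g=abs(r)<6; k=np.linalg.lstsq(np.c_[np.ones(g.sum()),ee[g],zz[g]],ff[g],rcond=None)[0]; print('plane y0@z200, dy/dx, dy/dz',k)
E
python3 lens.py
```

```text
349 px [107 212] [196 244]
x [-29.59191333  16.2776753   36.64831448] y [-12.13747568   0.39281001   5.52996182   8.98217347  19.29841046] z [0.21542282 0.24399876 0.44854318]
plane y0@z200, dy/dx, dy/dz [ 5.31344541e+00 -2.30888642e-02  1.66118701e-03]
```

Depth puts the lens face at y = +5.3 mm, so its axis centre is within 0.5 mm of the slot and it is parallel. Trim x by 1.5 mm and lower.

Emit:
{"api": "apply_moves", "payload": {"claw": [-1,-1,-1,-1,-1], "travel": [[0.0018,-0.0003,0.007],[0.0018,-0.0003,0.014],[0.0018,-0.0003,0.021],[0.0018,-0.0003,0.025],[0.0018,-0.0003,0.025]], "turn": [[0,0,0],[0,0,0],[0,0,0],[0,0,0],[0,0,0]]}}

```text
t: 14.35
tcp_pos: [0.5822, -0.2385, 0.1893]
tool_rot: [0.078, 0.997, 0.001, -0.001]
force: [-0.1, 0.4, -1.0]
finger_gap: 0.109
gripper_force: 43.8
```

Emit:
{"api": "apply_moves", "payload": {"claw": [-1,-1,-1,-1], "travel": [[0,0,0.003],[0,0,0.006],[0,0,0.009],[0,0,0.009]], "turn": [[0,0,0],[0,0,0],[0,0,0],[0,0,0]]}}

```text
t: 14.68
tcp_pos: [0.5828, -0.2388, 0.1831]
tool_rot: [0.078, 0.997, 0.0, -0.0]
force: [-0.4, 0.3, -1.3]
finger_gap: 0.112
gripper_force: 43.8
```

```bash
python3 -c "
from h import *
go([.5835,-.2385,.153],81.0); print(manip.sense()['ft_torque'])"
```

```text
at [ 0.5828 -0.2388  0.1831] yaw 81.0 q6 -1.98 t 14.6833 gap 0.112 F [-0.4  0.3 -1.3] gf 43.8
travel [-0.0008  0.0005  0.0377] turn [ 0.0001 -0.0003  0.0002] mm 30.132027050168276 deg 0.06587489234294622
[0.02462839 0.02058108 0.02908347]
```

Emit:
{"api": "apply_moves", "payload": {"claw": [-1,-1,-1,-1,-1], "travel": [[-0.0004,0.0004,0.003],[-0.0004,0.0004,0.006],[-0.0004,0.0004,0.009],[-0.0004,0.0004,0.012],[-0.0004,0.0004,0.014]], "turn": [[0,0,0],[0,0,0],[0,0,0],[0,0,0],[0,0,0]]}}

```text
t: 15.1
tcp_pos: [0.5833, -0.2386, 0.172]
tool_rot: [0.078, 0.997, 0.0, -0.0]
force: [-0.9, 0.2, -0.2]
finger_gap: 0.11
gripper_force: 43.8
```

No contact in the slot; continue.

Emit:
{"api": "apply_moves", "payload": {"claw": [-1,-1,-1,-1,-1], "travel": [[0,0,0.003],[0,0,0.006],[0,0,0.009],[0,0,0.012],[0,0,0.014]], "turn": [[0,0,0],[0,0,0],[0,0,0],[0,0,0],[0,0,0]]}}

```text
t: 15.52
tcp_pos: [0.5833, -0.2386, 0.1609]
tool_rot: [0.078, 0.997, 0.0, -0.0]
force: [-0.1, 0.5, -1.1]
finger_gap: 0.108
gripper_force: 43.8
```

```bash
python3 - <<'E'
from h import *
go([.5835,-.2385,.153],81.0)
s=snap('scene'); save(s,'inslot',(180,120,300,220),6)
E
```

```text
at [ 0.5833 -0.2386  0.1609] yaw 81.0 q6 -1.98 t 15.5167 gap 0.108 F [-0.1  0.5 -1.1] gf 43.8
travel [-0.0002  0.0002  0.0098] turn [ 0.     -0.0001  0.0002] mm 7.8607883846700135 deg 0.04942100424041375
```

View pics/inslot.png

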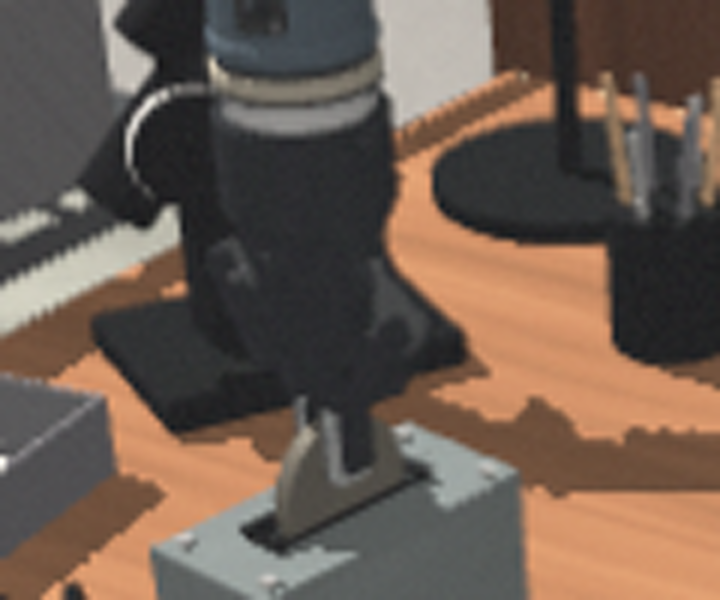

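The lens is in the slot, finger tips (crop (350,485)) still above the lips, about 8 mm more to go.

Emit:
{"api": "apply_moves", "payload": {"claw": [-1,-1,-1,-1,-1], "travel": [[0,0,0.002],[0,0,0.004],[0,0,0.006],[0,0,0.006],[0,0,0.006]], "turn": [[0,0,0],[0,0,0],[0,0,0],[0,0,0],[0,0,0]]}}

```text
t: 15.98
tcp_pos: [0.5834, -0.2386, 0.1564]
tool_rot: [0.078, 0.997, 0.0, -0.0]
force: [-0.3, -0.3, -0.3]
finger_gap: 0.109
gripper_force: 43.8
```

Emit:
{"api": "apply_moves", "payload": {"claw": [-1,-1,-1,-1,-1], "travel": [[0,0,0.001],[0,0,0.0025],[0,0,0.004],[0,0,0.004],[0,0,0.004]], "turn": [[0,0,0],[0,0,0],[0,0,0],[0,0,0],[0,0,0]]}}

```text
t: 16.4
tcp_pos: [0.5834, -0.2387, 0.1531]
tool_rot: [0.078, 0.997, 0.0, -0.0]
force: [0.1, 0.5, -0.9]
finger_gap: 0.11
gripper_force: 43.8
```

```bash
python3 - <<'E'
from h import *
go([.5835,-.2385,.153],81.0)
s=snap('scene'); save(s,'final',(200,150,290,225),8)
# lens chord width just above the lips & predicted rows; button height
uv=[(306,v) for v in range(226,232)]; P,z=depthpts(s,uv); print('head z',P[:,2].round(3))
c=np.array([.5835,-.2385]); a=np.radians(-8.97); ex=np.array([np.cos(a),np.sin(a)]); ey=np.array([-ex[1],ex[0]])
pts=[np.r_[c+ey*.005+ex*.035*np.sin(t),.185+.035*np.cos(t)] for t in np.radians(range(-90,91,30))]
print('predicted near-face rim px, crop coords',((project(s,pts)-[200,150])*8).round())
E
```

```text
at [ 0.5834 -0.2387  0.1531] yaw 81.0 q6 -1.98 t 16.4 gap 0.11 F [ 0.1  0.5 -0.9] gf 43.8
travel [-0.0001  0.0002  0.0002] turn [ 0.     -0.0001  0.0002] mm 0.24473876840935638 deg 0.04346817171767115
head z [0.122 0.122 0.124 0.127 0.12  0.122]
predicted near-face rim px, crop coords [[375. 396.]
 [361. 356.]
 [330. 335.]
 [289. 342.]
 [251. 373.]
 [226. 421.]
 [220. 473.]]
```

View pics/final.png

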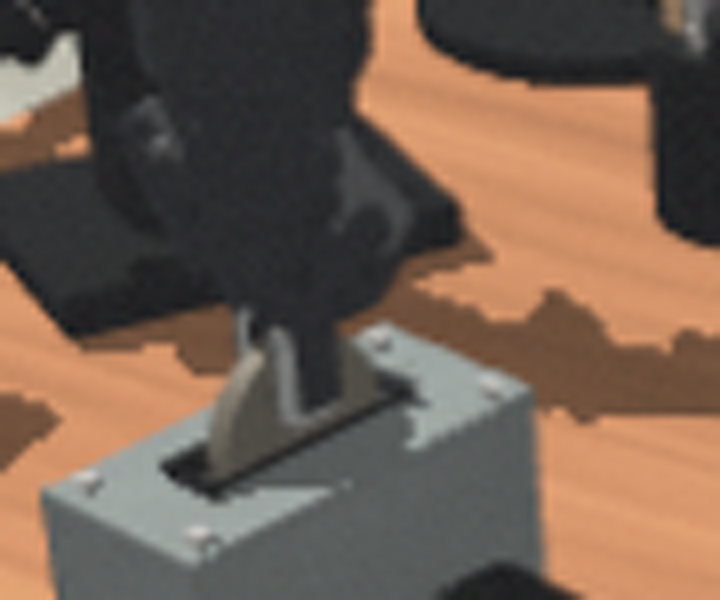

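The rim matches the predicted pixels for the centre at z ≈ 0.185 (e.g. (226,421)), the lens is upright in the slot, and the stop head is still out. I lower 1.5 mm more for margin and hand in.

Emit:
{"api": "apply_moves", "payload": {"claw": [-1,-1,-1,-1,-1], "travel": [[0,0,0.001],[0,0,0.002],[0,0,0.002],[0,0,0.002],[0,0,0.002]], "turn": [[0,0,0],[0,0,0],[0,0,0],[0,0,0],[0,0,0]]}}

```text
t: 16.87
tcp_pos: [0.5835, -0.2387, 0.1517]
tool_rot: [0.078, 0.997, 0.0, 0.0]
force: [-0.6, 0.1, -1.0]
finger_gap: 0.112
gripper_force: 43.8
```

```bash
python3 -c "
from h import *
go([.5835,-.2385,.153],81.0); print(manip.sign_off())"
```

```text
at [ 0.5835 -0.2387  0.1517] yaw 81.0 q6 -1.98 t 16.8667 gap 0.112 F [-0.6  0.1 -1. ] gf 43.8
travel [-0.      0.0002 -0.0017] turn [0.     0.     0.0002] mm 1.3584861314417713 deg 0.041309464970457746
the job is handed in; nothing more can be done
None
```

I latched the stop button, turned it clockwise until it sprang out and let it go; the arm now holds the largest lens about half inside the guard slot, an estimated 14 mm above the wheel, and the job is handed in at 16.9 s.

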